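# Set up the dosing row of a metallographic polisher

## Robot

A 7-joint arm with a two-finger parallel gripper is mounted at the origin on the work surface. World frame = base frame: x ahead of the robot, y to its left, z up, the work surface at z = 0. Lengths are in m, angles in rad, forces in N, time in s.
With the tool pointing down it reaches from about 0.4 to 0.85 m from the base axis. Payload 4.5 kg.
Tool frame: the origin (TCP) lies where the fingers leave the gripper's body, on its centre line; the fingertips stand ahead of it and the grasp point (between the pads) lies 45 mm ahead of it (robot.tcp_to_tips is the z of the fingertips in the tool frame, in m); z points along the fingers, y is the direction in which the jaws open and shut (so a half turn about z gives the same grasp; the last joint's range is limited). The gripper opens to 88 mm and grips with 3 to 60 N. Pads are 18 mm wide; open, the fingers measure 123 mm over their backs; the gripper's body (75 mm by 187 mm) begins 45 mm behind the grasp point.
Start: joints at [1.194, 0.689, -0.195, 1.565, 0.157, 0.902, -0.215], TCP at [0.25, -0.573, 0.303] pointing down, gripper open.
Joint ranges: [-3.01, 3.01], [-0.46, 2.08], [-1.47, 1.51], [0.13, 2.56], [-1, 4.14], [0.04, 2.09], [-2.66, 2.66]. Speed limits (rad/s): [2.57, 2.57, 3.14, 3.14, 3.14, 3.14, 3.14].

## Interface

Orientations are given as a 3x3 rotation matrix whose columns are the frame's x, y, z axes.
In Python, from bench import robot gives the robot as it stands.
- The arm moves only by the tool servo_tool, never from a script. Its argument "rows" is text: rows parted by semicolons, each of 7 numbers parted by spaces: the shift along the world's x, y, z in cm, then the turn, a rotation vector about the world's x, y, z in degrees, then the opening, from 0 (shut) to 1 (fully open). In form: tx ty tz ax ay az gripper; .... A call has 1 to 8 rows; each row shifts and turns the commanded pose from where the row before left it; what a row does not reach is not made up. A row lasts 1/10 s, in which the tool goes at most 50 mm and 8.59 degrees, less where a joint would pass 70% of its speed; a pose out of reach is approached as far as the arm can. A call is refused whole if a number of a shift passes 5 or a number of a turn 8.59, either way. A call with a gripper value outside its range is refused whole. The fingers move at their own pace and stop on an object; "force" is the grip in N (left out, the last holds). Time passes only in rows, so rows that do not move let the fingers close. It gives the time, the measured TCP pose, the force and the opening at its end, in the units of the state.
- robot.sense(): the state, without advancing time (a new reading comes with each control period).
- robot.read_camera(name): name is "scene" or "top" or "wrist"; returns a dict with "frame" (384x512x3 uint8, red, green, blue), "camera_matrix" (3x3 intrinsics, pixels), "R" (3x3) and "t" (3): a world point X has camera coordinates R X + t. Camera axes: x right, y down, z forward; pixel columns grow to the right and rows downward; lengths in m; the calibration is good to about 2 mm. A picture is of the moment at which its call begins. There is no depth.
- robot.sign_off(): hands the job in, once; it reports no verdict.
Trained networks look in a picture, given as the dict that the camera call returned (one of the last four; its "shot" number tells which), for a name from the list of things; names that differ only in an ending like _2 or _b are one class to them, and where a whole thing is asked for, a point or a joint stands for the part that bears it (a point fixed in the world has none). Each returns a list of dicts, best first, with "score" (0 to 1); they miss things now and then, are a little off and sometimes report something else, mostly with a low value. They report only what shows in the picture. A call takes as long as a camera call. They do not tell look-alikes from the thing itself.
- robot.outline_of(picture, target): "region" (384x512 bool, what is visible of it).
- robot.spot_point(picture, target): "point" ([x, y, z] in m, in the coordinates of the camera as it stood for that picture, good to about 4 mm: a listed point, or the origin of a listed thing).
The state is a dict: "time": time; "joint_pos": joint angles; "joint_vel": joint speeds; "joint_torque": joint torques, N m; "tcp_pos": TCP position; "tcp_rot": TCP orientation; "wrist_force": force on the tool from outside, world axes, zero at the start; "wrist_torque": the same for the moment, N m; "opening": opening from 0.0 (shut) to 1.0 (fully open).
Only numpy, scipy, OpenCV 4.12 (cv2) and the standard library are available. Lean on these libraries where they do the work, as an engineer would, in place of code of your own. Each camera call takes 0.05 s, during which the arm holds its last target.

## Task

Set up the dosing row for the next polishing run: stand the tall round bottle in the bottle seat nearest the polishing bowl (the white bowl with the orange disc), the open jar in the seat farthest from the bowl and the square bottle in the seat between them, and close the jar with the white eight-sided dosing head, its spigot fully down in the jar's mouth. Keep the bottles and the jar upright, and leave the wash bottle and the specimen holder where they stand.

Things in the scene. Friction and masses are not known exactly. Their poses are not given: they have to be found in the camera images.
- tall_mid (a point): tall round white plastic bottle, upright: body 50 mm in diameter, 135 mm high in all, shoulder from 88 mm up, black round cap 36 mm in diameter and 25 mm tall at the top (110 to 135 mm above the base), the natural place to grip. 0.15 to 0.3 kg. The point is on its axis at half height, 67.5 mm above the base; z up its axis
- square_mid (a point): square white plastic bottle, upright: body 46 x 46 mm and 66 mm high, black round cap 36 mm in diameter and 20 mm tall at the top (75 to 95 mm above the base), the natural place to grip; 95 mm high in all. 0.15 to 0.3 kg. The point is on its axis at half height, 47.5 mm above the base; z up its axis, x and y square to its sides
- jar_mid (a point): open white plastic jar without a lid, upright: body 60 mm in diameter up to 54 mm, then a neck 54 mm in diameter from 60 to 80 mm above the base, mouth 46 mm inside; 80 mm high in all. Gripped across the neck or body. 0.17 to 0.33 kg. The point is on its axis at half height, 40 mm above the base; z up its axis
- head_mid (a point): white dosing head, 55 mm high, upright on its grey spigot (16 mm long, tapered: 30 mm foot, 40 mm top). Above: flange 60 mm wide, 5 mm thick, to rest on the jar's rim; eight-sided body, 44 mm across flats, for gripping, 21 to 55 mm above the foot. Barb out +y, 40 mm up; flats across x free. 0.1 kg. Point: on axis, half height; z up. Fully down, any way round, it is 51.5 mm above the jar's point
- seat_a: one of three identical white bottle seats fixed in a straight row, 115 mm apart, on a thin steel drip plate: a shallow ring, 100 mm outside, 84 mm inside, with a black rubber floor. Which name lies where in the row is shuffled. Origin: centre of its underside, 4 mm above the work surface; the floor on which a vessel stands is 4 mm above the origin, the rim 14 mm. z up
- seat_b: one of three identical white bottle seats fixed in a straight row, 115 mm apart, on a thin steel drip plate: a shallow ring, 100 mm outside, 84 mm inside, with a black rubber floor. Which name lies where in the row is shuffled. Origin: centre of its underside, 4 mm above the work surface; the floor on which a vessel stands is 4 mm above the origin, the rim 14 mm. z up
- seat_c: one of three identical white bottle seats fixed in a straight row, 115 mm apart, on a thin steel drip plate: a shallow ring, 100 mm outside, 84 mm inside, with a black rubber floor. Which name lies where in the row is shuffled. Origin: centre of its underside, 4 mm above the work surface; the floor on which a vessel stands is 4 mm above the origin, the rim 14 mm. z up
- bowl: fixed round white polishing bowl, 280 mm in diameter and 70 mm high, orange disc of 200 mm inside it, thin steel water spout 125 mm high at its edge; it stands beyond one end of the row of seats, left or right by turns (a rectangular stainless rinse basin, 60 mm high, tap 145 mm, is at the other end). Origin: centre of its underside on the work surface
- wash_mid (a point): bystander, not to be moved: translucent grey round wash bottle 70 mm in diameter, 137 mm high to the top of its white cap, with a thin bent white spout reaching 170 mm high and 55 mm out. The point is on its axis 69 mm above the work surface
- holder_mid (a point): bystander, not to be moved: round aluminium specimen holder, 110 mm in diameter, 38 mm high to the top of its central boss, carrying three black specimen mounts. The point is on its axis 19 mm above the work surface
Things that resemble listed ones, but are neither listed nor needed, are in the scene too. What is shaped like the part that bears jar_mid but blue or pink is not meant.

How it is judged:
At the end, for the whole second after the job is handed in: Tall bottle, square bottle and jar stand upright (0.08 rad) on the floor of the near, middle and far seat from the bowl, within 18 mm of its centre; the head stands on the jar within 8 mm of its axis, upright (0.1 rad), its flange down on the rim within 4 mm. All are released and at rest ((horizontal distance between tall_mid and seat_a below 0.018 m or horizontal distance between tall_mid and seat_b below 0.018 m or horizontal distance between tall_mid and seat_c below 0.018 m) and height (world z) of tall_mid below 0.0795 m and angle between each of tall_mid, square_mid, jar_mid's own z axis and vertical below 0.08 rad and (horizontal distance between square_mid and seat_a below 0.018 m or horizontal distance between square_mid and seat_b below 0.018 m or horizontal distance between square_mid and seat_c below 0.018 m) and height (world z) of square_mid below 0.0595 m and (horizontal distance between jar_mid and seat_a below 0.018 m or horizontal distance between jar_mid and seat_b below 0.018 m or horizontal distance between jar_mid and seat_c below 0.018 m) and height (world z) of jar_mid below 0.052 m and horizontal distance between square_mid and tall_mid below 0.155 m and horizontal distance between square_mid and jar_mid below 0.155 m and horizontal distance between tall_mid and jar_mid above 0.19 m and ((world y of bowl above 0 m and world y of tall_mid above 0.02 m and world y of jar_mid below -0.02 m) or (world y of bowl below 0 m and world y of tall_mid below -0.02 m and world y of jar_mid above 0.02 m)) and horizontal distance between head_mid and jar_mid below 0.008 m and z of head_mid in the frame of jar_mid between 0.047 and 0.0555 m and angle between head_mid's own z axis and vertical below 0.1 rad and linear speed of each of tall, square, jar, head below 0.02 m/s and angular speed of each of tall, square, jar, head below 0.2 rad/s); the robot touches nothing.
It fails at once if a bottle or the jar is tipped over (more than 0.7 rad from upright) (angle between any of tall_mid, square_mid, jar_mid's own z axis and vertical above 0.7 rad).
It fails at once if the wash bottle or the specimen holder is moved by more than 30 mm (distance of any of wash_mid, holder_mid from where it was at the start of the episode above 0.03 m).
It also fails if it takes over 96 s, if anything falls off the work surface, if the arm or the gripper's body presses on something with over 40 N, if the wrist force passes 120 N, or if a joint passes its speed limit or range.

## Working session

There is one attempt and no reset: what is moved stays moved. The work goes in short steps, Python scripts to look and compute and a tool call to move; the robot and the scene stay as the last step left them, time stands still between calls to the robot, and variables do not carry over. Pictures are saved under pics/ and viewed, and the job is handed in when it is done.

Besides the shell and the picture viewer there is one more tool, called after "Emit:" in YAML: its name, and indented under it one key for each argument. servo_tool: Moves the arm, as the interface text tells. Its arguments: {"type":"object","properties":{"rows":{"type":"string"},"force":{"type":"number"}},"required":["rows"]}

```bash
mkdir -p pics
cat > h.py <<'E'
import numpy as np, cv2
from bench import robot
def world(pic,p):
    return np.array(pic["R"]).T@(np.array(p)-np.array(pic["t"]))
def save(pic,n): cv2.imwrite(n,np.array(pic["frame"])[:,:,::-1])
def proj(pic,X):
    c=np.array(pic["R"])@np.array(X)+np.array(pic["t"]); u=np.array(pic["camera_matrix"])@c; return u[:2]/u[2]
def ray(pic,uv,z):
    R=np.array(pic["R"]);t=np.array(pic["t"]);K=np.array(pic["camera_matrix"])
    d=R.T@np.linalg.inv(K)@np.array([uv[0],uv[1],1.]);o=-R.T@t
    return o+d*(z-o[2])/d[2]
def st():
    s=robot.sense(); print("t",s["time"],"tcp",np.round(s["tcp_pos"],4),"op",s["opening"],"F",np.round(s["wrist_force"],1)); print(np.round(s["tcp_rot"],3).tolist(),np.round(s["joint_pos"],2))
    return s
E
python3 - <<'E'
from h import *
s=st(); print(robot.tcp_to_tips)
for c in ["scene","top"]:
    p=robot.read_camera(c); save(p,f"pics/{c}0.png"); print(c,"cam at",np.round(-np.array(p["R"]).T@p["t"],3))
    for n in ["tall_mid","square_mid","jar_mid","head_mid","seat_a","bowl","wash_mid","holder_mid"]:
        for d in robot.spot_point(p,n)[:4]:
            w=world(p,d["point"]); print(n,round(d["score"],2),np.round(w,3),np.round(proj(p,w)))
E
```

```text
t 0.0 tcp [ 0.2493 -0.5725  0.3019] op 1.0031091266687266 F [ 0.7  0.9 -0.2]
[[0.917, 0.399, -0.001], [0.399, -0.917, 0.002], [-0.0, -0.002, -1.0]] [ 1.19  0.69 -0.19  1.57  0.16  0.9  -0.22]
0.064
scene cam at [1.118 0.514 1.322]
tall_mid 0.86 [ 0.464 -0.088  0.064] [240. 174.]
square_mid 0.89 [0.474 0.22  0.042] [318. 237.]
jar_mid 0.96 [0.46  0.072 0.037] [281. 206.]
jar_mid 0.68 [0.328 0.211 0.04 ] [344. 203.]
jar_mid 0.64 [0.348 0.103 0.035] [311. 189.]
head_mid 0.75 [ 0.448 -0.212  0.03 ] [214. 157.]
seat_a 0.81 [0.633 0.112 0.003] [254. 259.]
seat_a 0.61 [ 0.637 -0.119  0.001] [196. 216.]
seat_a 0.57 [ 0.634 -0.006  0.   ] [224. 236.]
bowl 0.8 [ 0.649  0.48  -0.   ] [356. 345.]
bowl 0.35 [ 0.395 -0.368  0.019] [192. 126.]
wash_mid 0.82 [0.388 0.363 0.068] [378. 241.]
holder_mid 0.89 [ 0.394 -0.372  0.017] [191. 125.]
top cam at [ 0.352 -0.013  1.789]
tall_mid 0.72 [0.636 0.111 0.005] [235. 162.]
tall_mid 0.67 [ 0.468 -0.078  0.066] [285. 204.]
square_mid 0.52 [0.473 0.222 0.049] [204. 204.]
jar_mid 0.53 [0.336 0.211 0.038] [207. 241.]
jar_mid 0.51 [0.348 0.108 0.039] [235. 237.]
head_mid 0.77 [ 0.457 -0.213  0.026] [320. 208.]
head_mid 0.6 [0.395 0.371 0.071] [163. 225.]
head_mid 0.39 [0.476 0.224 0.05 ] [204. 203.]
seat_a 0.98 [ 0.635 -0.124  0.003] [296. 162.]
seat_a 0.81 [0.639 0.114 0.   ] [234. 161.]
bowl 0.66 [0.649 0.483 0.001] [139. 160.]
holder_mid 0.58 [ 0.404 -0.372  0.017] [362. 221.]
holder_mid 0.35 [0.461 0.073 0.042] [244. 207.]
```

Run:
```python
import cv2
a=cv2.imread("pics/scene0.png");c=a[100:300,150:420];cv2.imwrite("pics/scene0c.png",cv2.resize(c,None,fx=2.9,fy=2.9,interpolation=cv2.INTER_CUBIC))
a=cv2.imread("pics/top0.png");c=a[130:270,120:390];cv2.imwrite("pics/top0c.png",cv2.resize(c,None,fx=2.9,fy=2.9,interpolation=cv2.INTER_CUBIC))
```

```text
(no output)
```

View pics/scene0c.png

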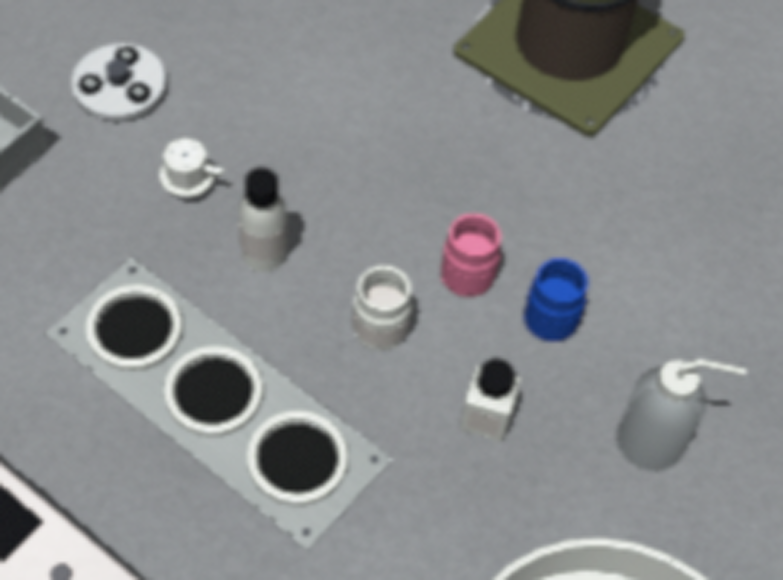

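View pics/top0c.png

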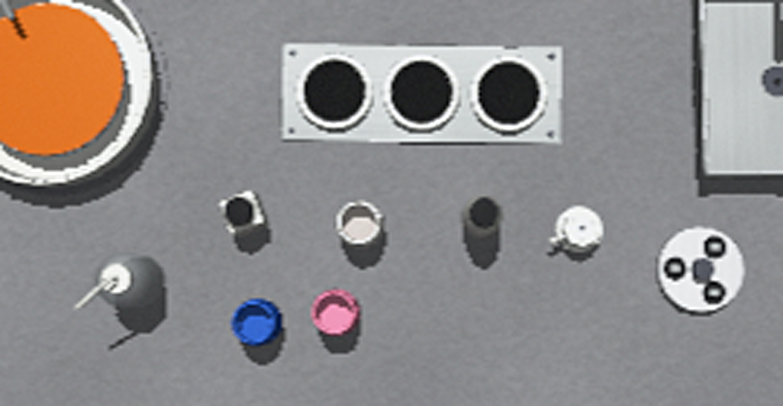

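Picking candidates, scene pixels:
- **Jar:** white (281,206), pink (311,189), blue (344,203). I choose the white one.
- **Tall bottle:** (240,174) is the only one. The wash bottle (378,241) is grey.
- **Square bottle:** (318,237).
- **Head:** (214,157). The holder (191,125) and wash cap could be confused with it.

The close crop confirms these choices. The bowl is at +y, so tall goes to y≈+0.112, square to ≈-0.004 and jar to ≈-0.12.

Emit:
servo_tool:
  rows: "2.5 5 0 0 0 8.3 1; 2.5 5 0 0 0 8.3 1; 2.5 5 0 0 0 8.3 1; 2.5 5 0 0 0 8.3 1; 2.5 5 0 0 0 8.3 1; 2.5 5 0 0 0 8.3 1; 2.5 5 0 0 0 8.3 1; 2.5 5 0 0 0 8.3 1"
  force: 25

```text
time: 1.7
tcp_pos: [0.4292, -0.2136, 0.3031]
tcp_rot: [[-0.004, 1.0, 0.001], [1.0, 0.004, -0.001], [-0.001, 0.001, -1.0]]
wrist_force: [1.7, -0.0, -0.5]
opening: 0.999
```

Run:
```python
from h import *
st()
p=robot.read_camera("wrist"); save(p,"pics/w1.png"); print("cam at",np.round(-np.array(p["R"]).T@p["t"],3), np.round(p["R"],2).tolist())
for n in ["tall_mid","square_mid","jar_mid","head_mid"]:
    for d in robot.spot_point(p,n)[:3]:
        w=world(p,d["point"]); print(n,round(d["score"],2),np.round(w,3),np.round(proj(p,w)))
# seats from scene/top: dark ellipses
for c in ["scene","top"]:
    p=robot.read_camera(c); f=np.array(p["frame"]).astype(np.uint8)
    m=(f.max(2)<60).astype(np.uint8)
    for k in cv2.findContours(m,cv2.RETR_EXTERNAL,cv2.CHAIN_APPROX_NONE)[0]:
        if cv2.contourArea(k)>150:
            M=cv2.moments(k); uv=(M["m10"]/M["m00"],M["m01"]/M["m00"]); print(c,cv2.contourArea(k),np.round(uv,1),np.round(ray(p,uv,0.012),3))
```

```text
t 1.7 tcp [ 0.4292 -0.2136  0.3031] op 0.9988589757962494 F [ 1.7 -0.  -0.5]
[[-0.004, 1.0, 0.001], [1.0, 0.004, -0.001], [-0.001, 0.001, -1.0]] [ 0.7   0.54 -0.51  1.98  0.39  0.72 -0.04]
cam at [ 0.429 -0.138  0.385] [[1.0, 0.0, 0.0], [0.0, -0.96, 0.29], [0.0, -0.29, -0.96]]
tall_mid 0.71 [ 0.467 -0.082  0.074] [303.  26.]
head_mid 0.93 [ 0.453 -0.21   0.03 ] [280. 159.]
scene 1115.0 [118.7 367.2] [1.096 0.047 0.012]
scene 1798.5 [ 75.8 322.8] [ 1.092 -0.129  0.012]
scene 509.0 [145.2 275.9] [ 0.877 -0.087  0.012]
scene 415.0 [252.1 257.5] [0.637 0.108 0.012]
scene 377.5 [223.1 234.2] [ 0.634 -0.007  0.012]
scene 338.0 [195.7 212.4] [ 0.632 -0.122  0.012]
scene 267.0 [17.9 20.3] [ 0.442 -1.295  0.012]
scene 4782.0 [354.5  63.1] [-0.228 -0.119  0.012]
scene 272.5 [268.1   6.2] [-0.278 -0.579  0.012]
scene 2661.0 [212.2  60.9] [ 0.108 -0.536  0.012]
scene 2568.5 [109.4  17.4] [ 0.191 -1.026  0.012]
top 5643.5 [307.3 319.1] [ 0.043 -0.159  0.012]
top 297.5 [294.9 161.5] [ 0.635 -0.121  0.012]
top 298.5 [264.8 161.2] [ 0.637 -0.005  0.012]
top 295.5 [234.7 160.8] [0.64  0.11  0.012]
top 1218.5 [ 57.7 260. ] [0.266 0.782 0.012]
top 310.0 [490.1   6.8] [ 1.242 -0.895  0.012]
top 8981.0 [139.3  31.8] [1.158 0.487 0.012]
```

View pics/w1.png

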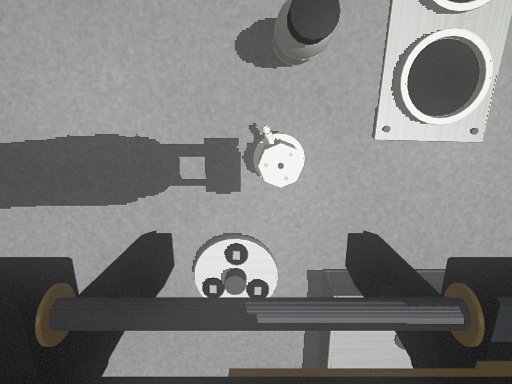

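The wrist view shows the head at (280,159) with its barb at (266,131), the tall bottle's cap at (315,17), and the far seat at (447,75). I'll move to the tall bottle for a closer view.

Emit:
servo_tool:
  rows: "2 4.3 0 0 0 0 1; 1.7 4.3 0 0 0 0 1; 0 4.3 0 0 0 0 1; 0 0 0 0 0 0 1"

```text
time: 2.45
tcp_pos: [0.466, -0.0811, 0.3032]
tcp_rot: [[-0.006, 1.0, 0.001], [1.0, 0.006, 0.003], [0.003, 0.001, -1.0]]
wrist_force: [-0.2, 0.7, 0.0]
opening: 1.0
```

```bash
cat >> h.py <<'E'
def look(tag,names,k=2):
    s=st(); p=robot.read_camera("wrist"); save(p,f"pics/{tag}.png")
    for n in names:
        for d in robot.spot_point(p,n)[:k]:
            w=world(p,d["point"]); print(n,round(d["score"],2),np.round(w,4),np.round(proj(p,w)))
    return p
def dark(p,z,th=50,amin=300):
    f=np.array(p["frame"]); m=(f.max(2)<th).astype(np.uint8)
    for k in cv2.findContours(m,cv2.RETR_EXTERNAL,cv2.CHAIN_APPROX_NONE)[0]:
        a=cv2.contourArea(k)
        if a>amin:
            (c,r)=cv2.minEnclosingCircle(k); print("dark",a,np.round(c,1),round(r,1),np.round(ray(p,c,z),4))
E
python3 - <<'E'
from h import *
p=look("w2",["tall_mid","jar_mid"]); dark(p,0.135)
E
```

```text
t 2.45 tcp [ 0.466  -0.0811  0.3032] op 1.0004278483008706 F [-0.2  0.7  0. ]
[[-0.006, 1.0, 0.001], [1.0, 0.006, 0.003], [0.003, 0.001, -1.0]] [ 0.4   0.53 -0.5   2.    0.37  0.7  -0.32]
tall_mid 0.83 [ 0.4686 -0.0845  0.0679] [261. 173.]
jar_mid 0.86 [0.4583 0.0709 0.0356] [252.  11.]
dark 1360.5 [393. 380.] 118.0 [ 0.6018 -0.28    0.135 ]
dark 4091.0 [461.5 320. ] 67.5 [ 0.6569 -0.208   0.135 ]
dark 729.5 [129.5 287.5] 29.6 [ 0.3498 -0.1747  0.135 ]
dark 7543.0 [ 57.5 327.5] 79.9 [ 0.2772 -0.2185  0.135 ]
```

View pics/w2.png

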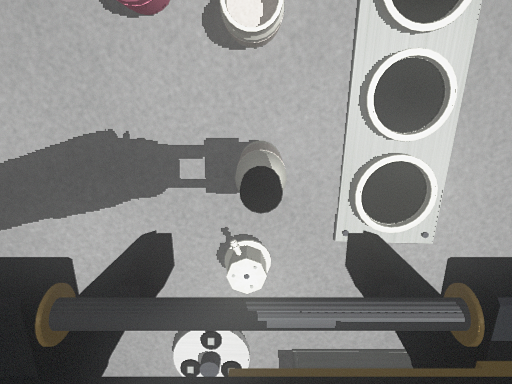

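Tall cap is at (261,188), the jar mouth at (252,7), the head's hole at (247,276), and the far and middle seats at (397,193) and (411,95).

Run:
```python
from h import *
p=robot.read_camera("wrist")
for uv,z in [((261,190),.135),((247,276),.055),((397,193),.018),((411,94),.018),((221,231),.0),((236,249),.04)]: print(uv,np.round(ray(p,uv,z),4))
```

```text
(261, 190) [ 0.4665 -0.0894  0.135 ]
(247, 276) [ 0.4501 -0.2201  0.055 ]
(397, 193) [ 0.6309 -0.1297  0.018 ]
(411, 94) [ 0.6321 -0.0155  0.018 ]
(221, 231) [ 0.4144 -0.1872  0.    ]
(236, 249) [ 0.4368 -0.1926  0.04  ]
```

Run:
```python
from h import *
p=robot.read_camera("wrist")
f=np.array(p["frame"]); print(f[193,397],f[188,261],f[95,411])
for n in ["seat_a","head_mid"]:
    for d in robot.spot_point(p,n)[:3]:
        w=world(p,d["point"]); print(n,round(d["score"],2),np.round(w,4),np.round(proj(p,w)))
for X in [(.634,-.121,.018),(.6355,-.006,.018),(.453,-.212,.055),(0.466,-0.083,.135)]: print(X,np.round(proj(p,X),1))
K=np.array(p["camera_matrix"]);print(K)
m=((f.max(2)<75)&(f.max(2)>5)).astype(np.uint8); m[240:]=0; m[:,:230]=0
for k in cv2.findContours(m,cv2.RETR_EXTERNAL,cv2.CHAIN_APPROX_NONE)[0]:
    if cv2.contourArea(k)>500:
        print(cv2.contourArea(k),np.round(cv2.fitEllipse(k)[0],1),cv2.boundingRect(k), np.round(ray(p,cv2.fitEllipse(k)[0],.012),4))
```

```text
[85 83 83] [55 57 56] [80 80 80]
seat_a 0.97 [ 0.6286 -0.1237  0.0039] [391. 184.]
seat_a 0.7 [ 0.6365 -0.0089  0.0026] [410.  87.]
head_mid 0.57 [ 0.4509 -0.2104  0.0301] [248. 258.]
(0.634, -0.121, 0.018) [400.7 185.5]
(0.6355, -0.006, 0.018) [415.4  84.2]
(0.453, -0.212, 0.055) [249.5 269.6]
(0.466, -0.083, 0.135) [260.4 181.8]
[[318.92023036   0.         259.30576136]
 [  0.         318.92023036 190.34909146]
 [  0.           0.           1.        ]]
1503.0 [262.1 180. ] (241, 157, 43, 47) [ 0.4683 -0.1151  0.012 ]
```

Run:
```python
from h import *
p=robot.read_camera("wrist")
f=np.array(p["frame"]); g=f.max(2)
m=(g<97).astype(np.uint8); m[235:]=0; m[:,:345]=0
for k in cv2.findContours(m,cv2.RETR_EXTERNAL,cv2.CHAIN_APPROX_NONE)[0]:
    if cv2.contourArea(k)>500:
        e=cv2.fitEllipse(k); print("floor",np.round(e[0],1),np.round(e[1]), np.round(ray(p,e[0],.012),4))
m=(g>205).astype(np.uint8); m[240:]=0; m[:,:355]=0
for k in cv2.findContours(m,cv2.RETR_EXTERNAL,cv2.CHAIN_APPROX_NONE)[0]:
    if cv2.contourArea(k)>500:
        e=cv2.fitEllipse(k); print("rim",np.round(e[0],1),np.round(e[1]), np.round(ray(p,e[0],.016),4))
c=f[140:300,190:450,::-1]; cv2.imwrite("pics/w2c.png",cv2.resize(c,None,fx=3,fy=3,interpolation=cv2.INTER_CUBIC))
```

```text
floor [396.6 184.4] [58. 68.] [ 0.6319 -0.1208  0.012 ]
floor [411.   85.2] [67. 78.] [ 0.6339 -0.0062  0.012 ]
rim [409.7 107.4] [123. 256.] [ 0.6338 -0.03    0.016 ]
```

View pics/w2c.png

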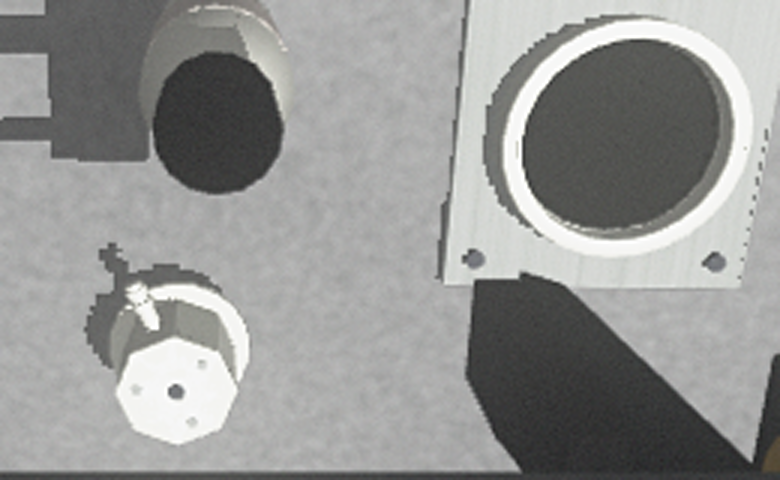

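Emit:
servo_tool:
  rows: "0.2 -0.3 -4 0 0 0 1; 0 0 -4 0 0 0 1; 0 0 -3 0 0 0 1; 0 0 -2.3 0 0 0 1; 0 0 0 0 0 0 1; 0 0 0 0 0 0 0.3; 0 0 0 0 0 0 0.2; 0 0 0 0 0 0 0.2"

```text
time: 3.65
tcp_pos: [0.4682, -0.0895, 0.1709]
tcp_rot: [[0.002, 1.0, 0.003], [1.0, -0.002, -0.0], [-0.0, 0.003, -1.0]]
wrist_force: [0.0, 1.0, 0.8]
opening: 0.748
```

Emit:
servo_tool:
  rows: "0 0 0 0 0 0 0; 0 0 0 0 0 0 0; 0 0 0 0 0 0 0"

```text
time: 3.95
tcp_pos: [0.4676, -0.0893, 0.1701]
tcp_rot: [[0.001, 1.0, 0.001], [1.0, -0.001, -0.0], [-0.0, 0.001, -1.0]]
wrist_force: [0.3, -0.1, -1.2]
opening: 0.483
```

Run:
```python
from h import *
look("w3",[])
```

```text
t 3.95 tcp [ 0.4676 -0.0893  0.1701] op 0.48288606795966843 F [ 0.3 -0.1 -1.2]
[[0.001, 1.0, 0.001], [1.0, -0.001, -0.0], [-0.0, 0.001, -1.0]] [ 0.27  0.75 -0.28  2.12  0.58  0.35 -0.5 ]
```

View pics/w3.png

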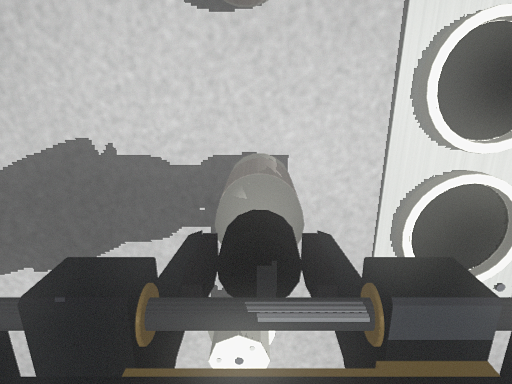

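The cap is centred between the fingers in x, and about 5 mm towards +y of the pad centre. That still lies on the pads. I'll shift 4 mm and finish closing.

Emit:
servo_tool:
  rows: "0 0.4 0 0 0 0 0.48; 0 0 0 0 0 0 0.4; 0 0 0 0 0 0 0; 0 0 0 0 0 0 0; 0 0 0 0 0 0 0"
  force: 30

```text
time: 4.5
tcp_pos: [0.4676, -0.0851, 0.1698]
tcp_rot: [[0.001, 1.0, 0.0], [1.0, -0.001, 0.0], [0.0, 0.0, -1.0]]
wrist_force: [0.0, 0.7, 1.2]
opening: 0.399
```

Emit:
servo_tool:
  rows: "0 0 2 0 0 0 0; 0 0 3 0 0 0 0; 2 0 2 0 0 0 0; 3 3 0 0 0 0 0; 3 4 0 0 0 0 0; 3 4 0 0 0 0 0; 3 4 0 0 0 0 0; 2.9 4.5 0 0 0 0 0"

```text
time: 5.3
tcp_pos: [0.6354, 0.1073, 0.239]
tcp_rot: [[0.002, 1.0, -0.001], [1.0, -0.002, -0.001], [-0.001, -0.001, -1.0]]
wrist_force: [0.4, -1.3, -1.6]
opening: 0.401
```

Emit:
servo_tool:
  rows: "0 0 0 0 0 0 0; 0 0 0 0 0 0 0; 0 0 0 0 0 0 0"

```text
time: 5.6
tcp_pos: [0.6337, 0.1047, 0.2388]
tcp_rot: [[0.003, 1.0, -0.002], [1.0, -0.003, -0.003], [-0.003, -0.002, -1.0]]
wrist_force: [-0.4, -0.9, -2.1]
opening: 0.399
```

Run:
```python
from h import *
p=look("w4",["tall_mid","seat_a"],3)
for c in ["scene"]:
    p=robot.read_camera(c)
    for d in robot.spot_point(p,"tall_mid")[:2]: print(d["score"],np.round(world(p,d["point"]),4))
```

```text
t 5.6 tcp [0.6337 0.1047 0.2388] op 0.39871933024732426 F [-0.4 -0.9 -2.1]
[[0.003, 1.0, -0.002], [1.0, -0.003, -0.003], [-0.003, -0.002, -1.0]] [-0.02  0.81 -0.41  1.56  0.4   0.86 -0.58]
tall_mid 0.29 [ 0.6337 -0.1238  0.0019] [260. 349.]
seat_a 0.9 [ 0.6316 -0.1259  0.0019] [258. 350.]
seat_a 0.84 [0.6318 0.1071 0.003 ] [258. 166.]
0.88 [0.633  0.103  0.1377]
0.22 [0.6316 0.1076 0.0038]
```

View pics/w4.png

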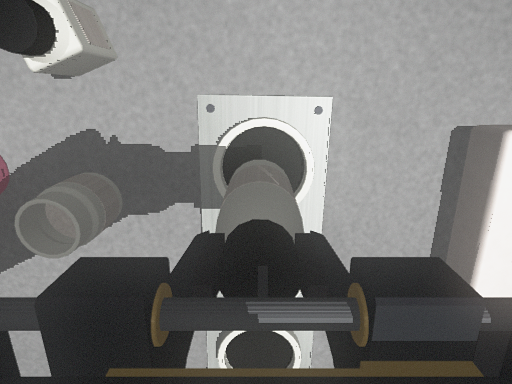

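Emit:
servo_tool:
  rows: "0.3 0.4 -2 0 0 0 0; 0 0 -2 0 0 0 0; 0 0 -1.2 0 0 0 0; 0 0 -0.5 0 0 0 0; 0 0 -0.3 0 0 0 0; 0 0 0 0 0 0 0; 0 0 0 0 0 0 0"

```text
time: 6.55
tcp_pos: [0.638, 0.1109, 0.1805]
tcp_rot: [[0.001, 1.0, 0.001], [1.0, -0.001, 0.0], [0.0, 0.001, -1.0]]
wrist_force: [0.3, 0.1, -2.4]
opening: 0.399
```

Emit:
servo_tool:
  rows: "0 0 -0.2 0 0 0 0; 0 0 0 0 0 0 0; 0 0 -0.1 0 0 0 0; 0 0 0 0 0 0 0; 0 0 0 0 0 0 0"

```text
time: 7.05
tcp_pos: [0.6378, 0.1109, 0.1778]
tcp_rot: [[0.001, 1.0, 0.001], [1.0, -0.001, 0.0], [0.0, 0.001, -1.0]]
wrist_force: [-2.2, -1.5, 6.9]
opening: 0.402
```

Contact (wrist force +7 N), so I release and back off.

Emit:
servo_tool:
  rows: "0 0 0 0 0 0 0.6; 0 0 0 0 0 0 0.8; 0 0 0 0 0 0 1; 0 0 0 0 0 0 1; 0 0 0 0 0 0 1; 0 0 2 0 0 0 1; 0 0 4 0 0 0 1; 0 0 5 0 0 0 1"

```text
time: 7.85
tcp_pos: [0.6365, 0.1103, 0.286]
tcp_rot: [[0.001, 1.0, -0.005], [1.0, -0.001, -0.001], [-0.001, -0.005, -1.0]]
wrist_force: [1.3, -0.0, 0.3]
opening: 0.998
```

Run:
```python
from h import *
st()
for c in ["scene","top"]:
    p=robot.read_camera(c); save(p,f"pics/{c}1.png")
    for n in ["tall_mid","square_mid"]:
      for d in robot.spot_point(p,n)[:2]: print(n,round(d["score"],2),np.round(world(p,d["point"]),4))
```

```text
t 7.85 tcp [0.6365 0.1103 0.286 ] op 0.9982424808063373 F [ 1.3 -0.   0.3]
[[0.001, 1.0, -0.005], [1.0, -0.001, -0.001], [-0.001, -0.005, -1.0]] [-0.01  0.76 -0.44  1.5   0.36  0.96 -0.56]
tall_mid 0.67 [0.636  0.1074 0.0759]
tall_mid 0.42 [ 0.6501  0.4799 -0.0008]
square_mid 0.84 [0.474  0.2231 0.0419]
square_mid 0.49 [0.4788 0.2271 0.0523]
```

View pics/scene1.png

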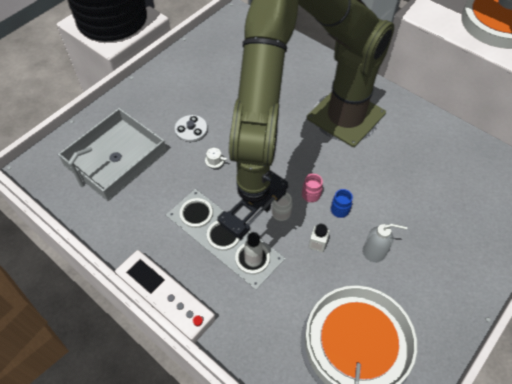

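The tall bottle stands upright in the near seat, scene (252,250). Next is the square bottle.

Emit:
servo_tool:
  rows: "-4 2.7 0 0 0 0 1; -4 2.8 0 0 0 0 1; -4 2.8 0 0 0 0 1; -4.2 2.7 0 0 0 0 1; 0 0 0 0 0 0 1; 0 0 0 0 0 0 1; 0 0 0 0 0 0 1"

```text
time: 8.85
tcp_pos: [0.4764, 0.2197, 0.2859]
tcp_rot: [[0.003, 1.0, -0.001], [1.0, -0.003, -0.001], [-0.001, -0.001, -1.0]]
wrist_force: [-0.7, -0.2, 0.4]
opening: 1.003
```

Run:
```python
from h import *
p=look("w5",["square_mid"])
print(np.round(proj(p,(.474,.222,.095)),1))
c=np.array(p["frame"])[100:260,170:400,::-1]; cv2.imwrite("pics/w5c.png",cv2.resize(c,None,fx=3,fy=3,interpolation=cv2.INTER_CUBIC))
```

```text
t 8.85 tcp [0.4764 0.2197 0.2859] op 1.0030609776935964 F [-0.7 -0.2  0.4]
[[0.003, 1.0, -0.001], [1.0, -0.003, -0.001], [-0.001, -0.001, -1.0]] [-0.26  0.61 -0.43  1.88  0.36  0.74 -0.89]
square_mid 0.59 [0.4734 0.2293 0.0454] [256. 159.]
[256.6 178.3]
```

View pics/w5c.png

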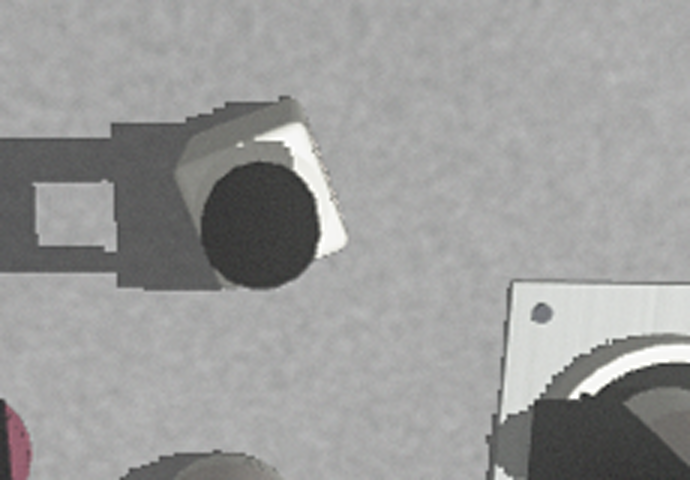

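Cap centre at (257,177), which agrees with (0.474, 0.223).

Emit:
servo_tool:
  rows: "-0.2 0.4 -4 0 0 0 1; 0 0 -4 0 0 0 1; 0 0 -4 0 0 0 1; 0 0 -2 0 0 0 1; 0 0 -1.4 0 0 0 1; 0 0 0 0 0 0 1; 0 0 0 0 0 0 1"

```text
time: 9.65
tcp_pos: [0.4742, 0.2243, 0.1326]
tcp_rot: [[0.002, 1.0, 0.0], [1.0, -0.002, -0.0], [-0.0, 0.0, -1.0]]
wrist_force: [0.7, 0.6, 0.4]
opening: 1.0
```

Emit:
servo_tool:
  rows: "0 0 0 0 0 0 0.6; 0 0 0 0 0 0 0.5; 0 0 0 0 0 0 0.4; 0 0 0 0 0 0 0; 0 0 0 0 0 0 0; 0 0 0 0 0 0 0; 0 0 0 0 0 0 0"

```text
time: 10.35
tcp_pos: [0.4738, 0.2248, 0.1329]
tcp_rot: [[0.001, 1.0, 0.001], [1.0, -0.001, 0.0], [0.0, 0.001, -1.0]]
wrist_force: [-1.0, -0.5, 0.5]
opening: 0.403
```

Emit:
servo_tool:
  rows: "0 0 3 0 0 0 0; 0 0 4.5 0 0 0 0; 0 0 4.5 0 0 0 0; 0 -4 0 0 0 0 0; 0 -4 0 0 0 0 0; 1 -4 0 0 0 0 0; 3 -4 0 0 0 0 0; 4 -4 0 0 0 0 0"

```text
time: 11.15
tcp_pos: [0.5481, 0.027, 0.2525]
tcp_rot: [[0.001, 1.0, -0.003], [1.0, -0.001, -0.001], [-0.001, -0.003, -1.0]]
wrist_force: [0.9, 1.9, -1.8]
opening: 0.398
```

Emit:
servo_tool:
  rows: "4 -3 0 0 0 0 0; 4 0 0 0 0 0 0; 0 0 -2 0 0 0 0; 0 0 -3 0 0 0 0; 0 0 0 0 0 0 0; 0 0 0 0 0 0 0; 0 0 0 0 0 0 0"

```text
time: 11.85
tcp_pos: [0.6295, -0.0003, 0.204]
tcp_rot: [[0.001, 1.0, 0.002], [1.0, -0.001, 0.0], [0.0, 0.002, -1.0]]
wrist_force: [0.1, -0.9, -2.6]
opening: 0.402
```

Run:
```python
from h import *
p=look("w6",["square_mid","seat_a"],3)
for c in ["scene"]:
    p=robot.read_camera(c)
    for d in robot.spot_point(p,"square_mid")[:2]: print(d["score"],np.round(world(p,d["point"]),4))
```

```text
t 11.85 tcp [ 6.295e-01 -3.000e-04  2.040e-01] op 0.401678789561008 F [ 0.1 -0.9 -2.6]
[[0.001, 1.0, 0.002], [1.0, -0.001, 0.0], [0.0, 0.002, -1.0]] [ 0.16  0.84 -0.43  1.63  0.47  0.77 -0.48]
square_mid 0.98 [6.306e-01 4.000e-04 1.202e-01] [261. 230.]
seat_a 0.88 [ 0.6378 -0.0068  0.0053] [268. 186.]
0.71 [ 0.6282 -0.003   0.1172]
```

View pics/w6.png

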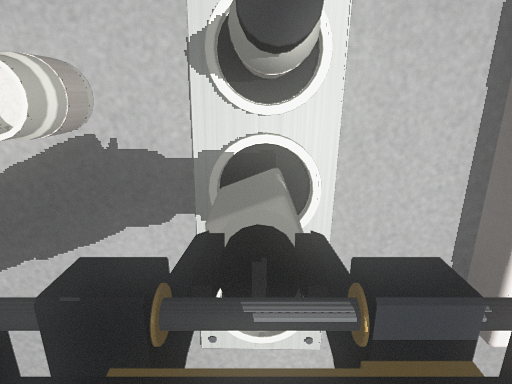

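Emit:
servo_tool:
  rows: "0.6 -0.6 -1.5 0 0 0 0; 0 0 -2 0 0 0 0; 0 0 -1.5 0 0 0 0; 0 0 -0.7 0 0 0 0; 0 0 -0.3 0 0 0 0; 0 0 0 0 0 0 0; 0 0 0 0 0 0 0"

```text
time: 12.8
tcp_pos: [0.6354, -0.0064, 0.1433]
tcp_rot: [[0.001, 1.0, 0.001], [1.0, -0.001, 0.0], [0.0, 0.001, -1.0]]
wrist_force: [1.0, -1.2, -1.7]
opening: 0.402
```

Emit:
servo_tool:
  rows: "0 0 -0.2 0 0 0 0; 0 0 0 0 0 0 0; 0 0 -0.1 0 0 0 0; 0 0 0 0 0 0 0; 0 0 0 0 0 0 0"

```text
time: 13.3
tcp_pos: [0.6351, -0.0064, 0.1409]
tcp_rot: [[0.001, 1.0, 0.001], [1.0, -0.001, -0.0], [-0.0, 0.001, -1.0]]
wrist_force: [-3.0, -0.9, 6.5]
opening: 0.402
```

Emit:
servo_tool:
  rows: "0 0 0 0 0 0 0.6; 0 0 0 0 0 0 0.8; 0 0 0 0 0 0 1; 0 0 0 0 0 0 1; 0 0 0 0 0 0 1; 0 0 3 0 0 0 1; 0 0 5 0 0 0 1; 0 0 5 0 0 0 1"

```text
time: 14.1
tcp_pos: [0.6344, -0.0066, 0.2704]
tcp_rot: [[0.001, 1.0, -0.002], [1.0, -0.001, 0.0], [0.0, -0.002, -1.0]]
wrist_force: [1.7, -0.5, 0.4]
opening: 1.003
```

Emit:
servo_tool:
  rows: "-4 2 0 0 0 0 1; -4.5 2 0 0 0 0 1; -4.5 2 0 0 0 0 1; -4.5 1.8 0 0 0 0 1; 0 0 0 0 0 0 1; 0 0 0 0 0 0 1; 0 0 0 0 0 0 1"

```text
time: 14.8
tcp_pos: [0.4617, 0.0712, 0.27]
tcp_rot: [[0.003, 1.0, 0.002], [1.0, -0.003, 0.0], [0.0, 0.002, -1.0]]
wrist_force: [-0.2, 0.3, 0.3]
opening: 1.001
```

Run:
```python
from h import *
p=look("w7",["jar_mid"])
print(np.round(proj(p,(.46,.072,.08)),1))
c=np.array(p["frame"])[100:260,170:400,::-1]; cv2.imwrite("pics/w7c.png",cv2.resize(c,None,fx=3,fy=3,interpolation=cv2.INTER_CUBIC))
p=robot.read_camera("scene"); save(p,"pics/scene2.png")
for n in ["square_mid","tall_mid"]:
  for d in robot.spot_point(p,n)[:1]: print(n,round(d["score"],2),np.round(world(p,d["point"]),4))
```

```text
t 14.8 tcp [0.4617 0.0712 0.27  ] op 1.0010888267012439 F [-0.2  0.3  0.3]
[[0.003, 1.0, 0.002], [1.0, -0.003, 0.0], [0.0, 0.002, -1.0]] [ 0.04  0.57 -0.46  2.06  0.43  0.61 -0.71]
jar_mid 0.75 [0.3452 0.1015 0.0431] [138. 141.]
jar_mid 0.72 [0.4559 0.0712 0.0372] [253. 170.]
[256.8 180.6]
square_mid 0.68 [ 0.6364 -0.0096  0.0497]
tall_mid 0.69 [0.6348 0.1081 0.0726]
```

View pics/w7c.png

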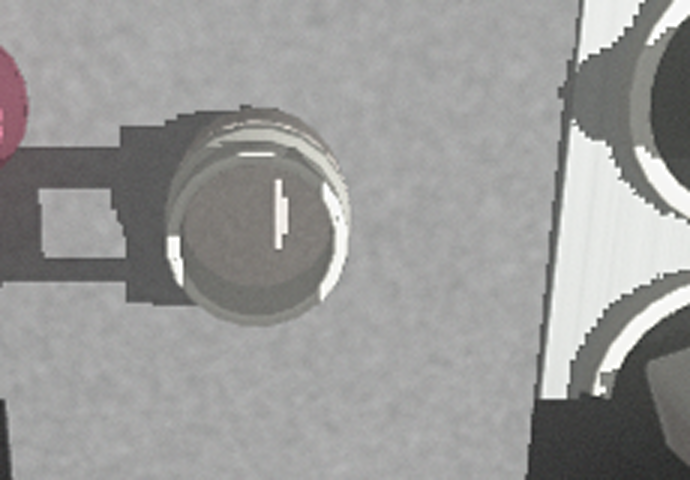

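View pics/scene2.png

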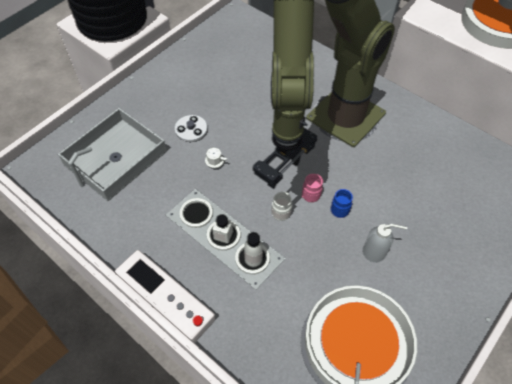

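The jar's rim centre is at about (255,179), which agrees with (0.459, 0.073). Tall and square are standing in their seats, scene (252,250) and (222,230).

Emit:
servo_tool:
  rows: "-0.3 0.2 -4 0 0 0 1; 0 0 -4 0 0 0 1; 0 0 -4 0 0 0 1; 0 0 -2 0 0 0 1; 0 0 -1.1 0 0 0 1; 0 0 0 0 0 0 1; 0 0 0 0 0 0 1"

```text
time: 15.75
tcp_pos: [0.4573, 0.0735, 0.1187]
tcp_rot: [[0.001, 1.0, 0.0], [1.0, -0.001, -0.0], [-0.0, 0.0, -1.0]]
wrist_force: [0.1, 0.6, -0.2]
opening: 0.997
```

Run:
```python
from h import *
p=look("w8",[])
```

```text
t 15.75 tcp [0.4573 0.0735 0.1187] op 0.9973111785520546 F [ 0.1  0.6 -0.2]
[[0.001, 1.0, 0.0], [1.0, -0.001, -0.0], [-0.0, 0.0, -1.0]] [-0.17  0.84 -0.14  2.18  0.67  0.17 -0.94]
```

View pics/w8.png

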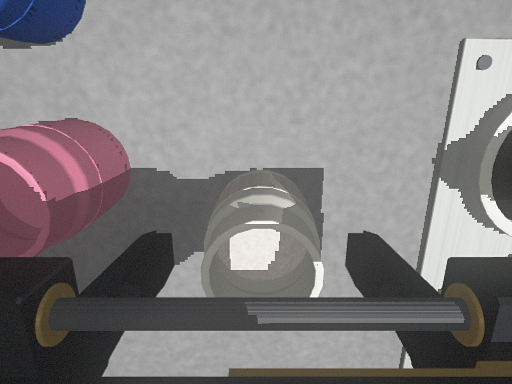

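The white jar is centred between the fingers, so I close on it.

Emit:
servo_tool:
  rows: "0 0 0 0 0 0 0.75; 0 0 0 0 0 0 0.65; 0 0 0 0 0 0 0.55; 0 0 0 0 0 0 0; 0 0 0 0 0 0 0; 0 0 0 0 0 0 0"

```text
time: 16.4
tcp_pos: [0.4569, 0.0734, 0.1187]
tcp_rot: [[0.001, 1.0, -0.0], [1.0, -0.001, -0.0], [-0.0, -0.0, -1.0]]
wrist_force: [-0.4, -0.1, -1.4]
opening: 0.637
```

Emit:
servo_tool:
  rows: "0 0 2 0 0 0 0; 0 0 3 0 0 0 0; 0 0 3 0 0 0 0; 0 -4 0 0 0 0 0; 1 -4 0 0 0 0 0; 3 -4 0 0 0 0 0; 4 -4 0 0 0 0 0; 4 -3.4 0 0 0 0 0"

```text
time: 17.2
tcp_pos: [0.5699, -0.1171, 0.1983]
tcp_rot: [[0.002, 1.0, -0.003], [1.0, -0.002, -0.0], [-0.0, -0.003, -1.0]]
wrist_force: [1.0, 0.1, -3.9]
opening: 0.629
```

Emit:
servo_tool:
  rows: "4 0 0 0 0 0 0; 1.6 0 -2 0 0 0 0; 0 0 -1 0 0 0 0; 0 0 0 0 0 0 0; 0 0 0 0 0 0 0; 0 0 0 0 0 0 0"

```text
time: 17.8
tcp_pos: [0.6257, -0.1142, 0.1693]
tcp_rot: [[0.0, 1.0, -0.0], [1.0, -0.0, -0.0], [-0.0, -0.0, -1.0]]
wrist_force: [0.7, 0.5, -2.6]
opening: 0.626
```

Run:
```python
from h import *
p=look("w9",["jar_mid","seat_a"],3)
for c in ["scene"]:
    p=robot.read_camera(c)
    for d in robot.spot_point(p,"jar_mid")[:3]: print(d["score"],np.round(world(p,d["point"]),4))
```

```text
t 17.8 tcp [ 0.6257 -0.1142  0.1693] op 0.6261582612085097 F [ 0.7  0.5 -2.6]
[[0.0, 1.0, -0.0], [1.0, -0.0, -0.0], [-0.0, -0.0, -1.0]] [ 0.36  0.91 -0.47  1.62  0.56  0.75 -0.37]
jar_mid 0.93 [ 0.6259 -0.1181  0.0872] [260. 239.]
0.96 [0.3469 0.1059 0.0348]
0.62 [0.3306 0.2089 0.0411]
0.57 [ 0.6294 -0.115   0.0902]
```

View pics/w9.png

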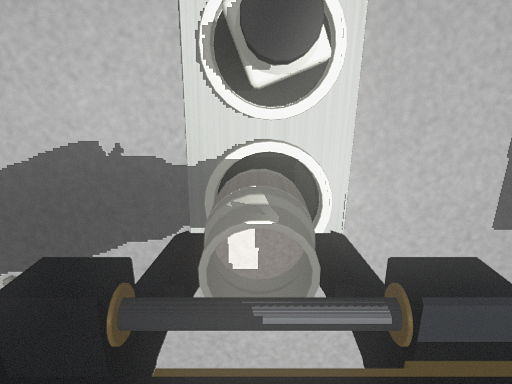

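Emit:
servo_tool:
  rows: "0.7 -0.6 -1.2 0 0 0 0; 0 0 -1.5 0 0 0 0; 0 0 -0.8 0 0 0 0; 0 0 -0.5 0 0 0 0; 0 0 -0.1 0 0 0 0; 0 0 0 0 0 0 0; 0 0 0 0 0 0 0"

```text
time: 18.75
tcp_pos: [0.6328, -0.1199, 0.1276]
tcp_rot: [[0.001, 1.0, -0.001], [1.0, -0.001, 0.0], [0.0, -0.001, -1.0]]
wrist_force: [-0.4, -0.2, -1.7]
opening: 0.627
```

Emit:
servo_tool:
  rows: "0 0 -0.2 0 0 0 0; 0 0 0 0 0 0 0; 0 0 0 0 0 0 0"

```text
time: 19.05
tcp_pos: [0.633, -0.1199, 0.1273]
tcp_rot: [[0.001, 1.0, -0.001], [1.0, -0.001, -0.0], [-0.0, -0.001, -1.0]]
wrist_force: [-6.5, 0.8, 11.8]
opening: 0.629
```

Emit:
servo_tool:
  rows: "0 0 0.1 0 0 0 0.75; 0 0 0 0 0 0 0.9; 0 0 0 0 0 0 1; 0 0 0 0 0 0 1; 0 0 0 0 0 0 1; 0 0 3 0 0 0 1; 0 0 5 0 0 0 1; 0 0 5 0 0 0 1"

```text
time: 19.85
tcp_pos: [0.6329, -0.1202, 0.2574]
tcp_rot: [[0.001, 1.0, -0.002], [1.0, -0.001, 0.001], [0.001, -0.002, -1.0]]
wrist_force: [0.6, -0.6, 0.8]
opening: 0.997
```

Emit:
servo_tool:
  rows: "0 0 1 0 0 0 1; 0 0 0 0 0 0 1; 0 0 0 0 0 0 1"

```text
time: 20.15
tcp_pos: [0.6326, -0.1206, 0.2653]
tcp_rot: [[0.001, 1.0, -0.002], [1.0, -0.001, -0.0], [-0.0, -0.002, -1.0]]
wrist_force: [-0.2, -0.1, 0.3]
opening: 1.0
```

Run:
```python
from h import *
p=look("w10",["jar_mid"])
print(np.round(proj(p,(.633,-.121,.088)),1))
c=np.array(p["frame"])[80:300,150:400,::-1]; cv2.imwrite("pics/w10c.png",cv2.resize(c,None,fx=2.7,fy=2.7,interpolation=cv2.INTER_CUBIC))
p=robot.read_camera("scene")
for n in ["jar_mid"]:
  for d in robot.spot_point(p,n)[:3]: print(n,round(d["score"],2),np.round(world(p,d["point"]),4))
```

```text
t 20.15 tcp [ 0.6326 -0.1206  0.2653] op 0.999973772683775 F [-0.2 -0.1  0.3]
[[0.001, 1.0, -0.002], [1.0, -0.001, -0.0], [-0.0, -0.002, -1.0]] [ 0.4   0.8  -0.54  1.53  0.47  0.95 -0.29]
jar_mid 0.81 [ 0.6341 -0.1242  0.0486] [261. 177.]
[260.2 185.7]
jar_mid 0.83 [ 0.6306 -0.1189  0.0449]
jar_mid 0.64 [0.3289 0.2099 0.0399]
jar_mid 0.61 [0.3455 0.1038 0.0352]
```

View pics/w10c.png

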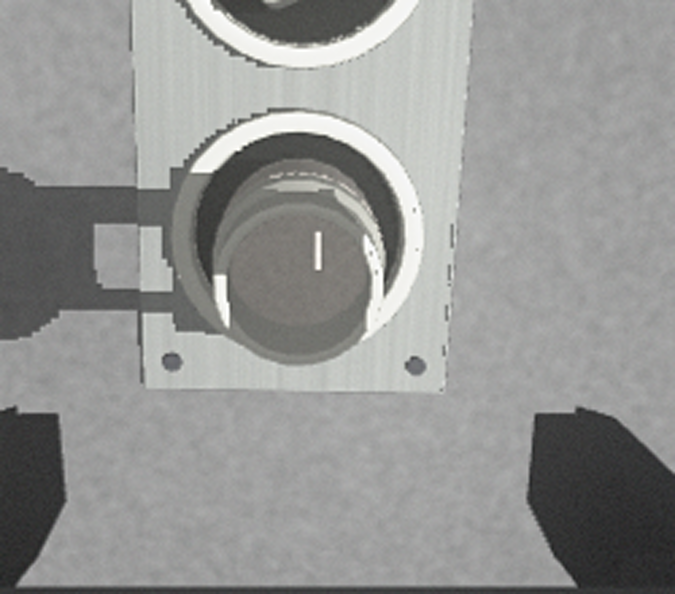

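The jar is upright in the far seat with its rim centre at about (261,184), so its axis is at about (0.633,-0.120). Next is the head.

Emit:
servo_tool:
  rows: "-4.5 -2.3 0 0 0 0 1; -4.5 -2.3 0 0 0 0 1; -4.5 -2.3 0 0 0 0 1; -4.5 -2.3 0 0 0 0 1; 0 0 -3 0 0 0 1; 0 0 0 0 0 0 1; 0 0 0 0 0 0 1"

```text
time: 21.05
tcp_pos: [0.456, -0.2105, 0.2365]
tcp_rot: [[-0.0, 1.0, -0.0], [1.0, 0.0, 0.001], [0.001, -0.0, -1.0]]
wrist_force: [0.7, 0.3, 0.7]
opening: 1.002
```

Run:
```python
from h import *
p=look("w11",["head_mid"])
print(np.round(proj(p,(.452,-.213,.055)),1))
c=np.array(p["frame"])[110:250,170:370,::-1]; cv2.imwrite("pics/w11c.png",cv2.resize(c,None,fx=4,fy=4,interpolation=cv2.INTER_CUBIC))
```

```text
t 21.05 tcp [ 0.456  -0.2105  0.2365] op 1.0019651045176736 F [0.7 0.3 0.7]
[[-0.0, 1.0, -0.0], [1.0, 0.0, 0.001], [0.001, -0.0, -1.0]] [ 0.66  0.68 -0.52  1.99  0.56  0.62 -0.23]
head_mid 0.89 [ 0.4521 -0.2078  0.0286] [255. 174.]
[254.6 187. ]
```

View pics/w11c.png

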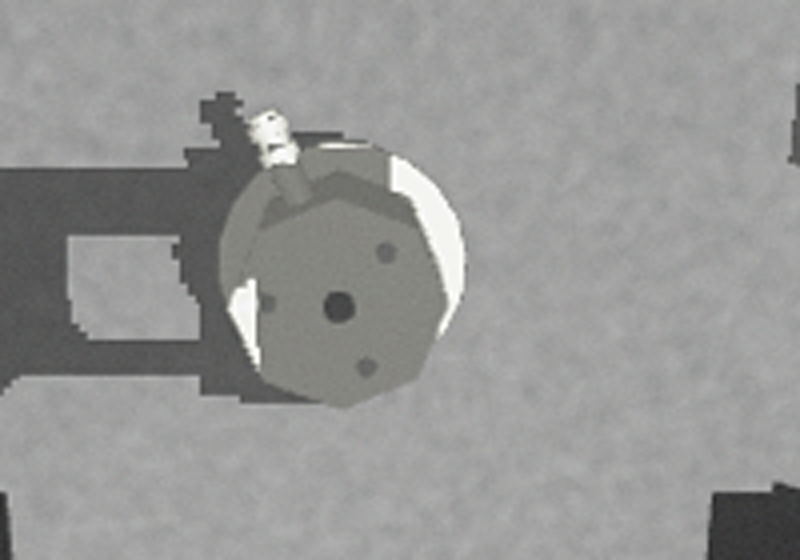

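The octagon's free flats have their normals at about 23° from +x towards +y. The hole is at (254.5,186.8), so the head is at (0.452,-0.213). I'll turn +23° and descend.

Emit:
servo_tool:
  rows: "-0.4 -0.2 -2 0 0 8 1; 0 0 -3 0 0 8 1; 0 0 -3 0 0 7 1; 0 0 -2 0 0 0 1; 0 0 0 0 0 0 1; 0 0 0 0 0 0 1"

```text
time: 21.75
tcp_pos: [0.4525, -0.2127, 0.1374]
tcp_rot: [[-0.391, 0.92, 0.001], [0.92, 0.391, -0.0], [-0.001, 0.001, -1.0]]
wrist_force: [0.5, -0.2, 0.9]
opening: 1.001
```

Run:
```python
from h import *
p=look("w12",["head_mid"])
print(np.round(proj(p,(.452,-.213,.055)),1))
```

```text
t 21.75 tcp [ 0.4525 -0.2127  0.1374] op 1.0009093885972065 F [ 0.5 -0.2  0.9]
[[-0.391, 0.92, 0.001], [0.92, 0.391, -0.0], [-0.001, 0.001, -1.0]] [ 0.61  0.84 -0.44  2.06  0.87  0.43 -0.11]
head_mid 0.7 [ 0.4487 -0.2117  0.0293] [254. 212.]
[258.5 232.6]
```

View pics/w12.png

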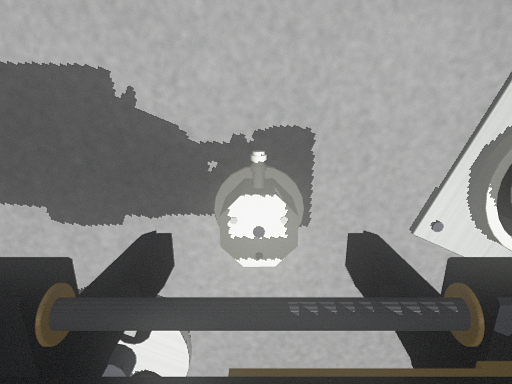

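The hole is at (259,232), as predicted, and the barb points straight up, so the head is aligned with the jaws.

Emit:
servo_tool:
  rows: "0 0 -2 0 0 0 1; 0 0 -1.7 0 0 0 1; 0 0 -1 0 0 0 1; 0 0 0 0 0 0 1; 0 0 0 0 0 0 1"

```text
time: 22.35
tcp_pos: [0.4518, -0.2133, 0.0904]
tcp_rot: [[-0.39, 0.921, 0.001], [0.921, 0.39, -0.0], [-0.001, 0.001, -1.0]]
wrist_force: [-0.8, 0.6, 0.2]
opening: 1.0
```

Emit:
servo_tool:
  rows: "0 0 0 0 0 0 0.7; 0 0 0 0 0 0 0.6; 0 0 0 0 0 0 0.5; 0 0 0 0 0 0 0.4; 0 0 0 0 0 0 0; 0 0 0 0 0 0 0; 0 0 0 0 0 0 0"

```text
time: 23.05
tcp_pos: [0.4515, -0.2133, 0.0898]
tcp_rot: [[-0.39, 0.921, 0.0], [0.921, 0.39, 0.0], [-0.0, 0.0, -1.0]]
wrist_force: [-0.0, 0.1, 0.6]
opening: 0.497
```

Gripped at 43.7 mm across the flats. Lift and carry it over the jar.

Emit:
servo_tool:
  rows: "0 0 3 0 0 0 0; 0 0 5 0 0 0 0; 0 0 5 0 0 0 0; 3.5 1.8 0 0 0 0 0; 4 2 0 0 0 0 0; 4 2 0 0 0 0 0; 4 2 0 0 0 0 0; 2.6 1.5 0 0 0 0 0"

```text
time: 23.85
tcp_pos: [0.6345, -0.1183, 0.2196]
tcp_rot: [[-0.391, 0.92, 0.001], [0.92, 0.391, 0.001], [0.001, 0.002, -1.0]]
wrist_force: [0.6, 0.5, -1.3]
opening: 0.497
```

Emit:
servo_tool:
  rows: "0 0 -2.5 0 0 0 0; 0 0 0 0 0 0 0; 0 0 0 0 0 0 0; 0 0 0 0 0 0 0"

```text
time: 24.25
tcp_pos: [0.6319, -0.1212, 0.1954]
tcp_rot: [[-0.389, 0.921, 0.0], [0.921, 0.389, -0.001], [-0.001, -0.0, -1.0]]
wrist_force: [0.3, 0.3, -0.6]
opening: 0.497
```

Run:
```python
from h import *
p=look("w13",["head_mid","jar_mid"])
for c in ["scene","top"]:
    p=robot.read_camera(c); save(p,f"pics/{c}3.png")
    for n in ["head_mid","jar_mid"]:
      for d in robot.spot_point(p,n)[:3]: print(c,n,round(d["score"],2),np.round(world(p,d["point"]),4))
```

```text
t 24.25 tcp [ 0.6319 -0.1212  0.1954] op 0.4968688135632815 F [ 0.3  0.3 -0.6]
[[-0.389, 0.921, 0.0], [0.921, 0.389, -0.001], [-0.001, -0.0, -1.0]] [ 0.43  0.91 -0.61  1.58  0.64  0.86 -0.02]
head_mid 0.64 [ 0.6289 -0.1168  0.1332] [258. 240.]
jar_mid 0.56 [ 0.6307 -0.1243  0.0466] [257. 199.]
scene head_mid 0.54 [ 0.629  -0.1211  0.1337]
scene jar_mid 0.82 [0.3462 0.1065 0.0353]
scene jar_mid 0.81 [ 0.6329 -0.1193  0.0495]
scene jar_mid 0.58 [0.3298 0.2113 0.0435]
top head_mid 0.51 [ 0.6362 -0.1161  0.1332]
top jar_mid 0.64 [0.3455 0.1112 0.0401]
top jar_mid 0.64 [0.334  0.208  0.0414]
top jar_mid 0.54 [ 0.6315 -0.1196  0.0495]
```

View pics/w13.png

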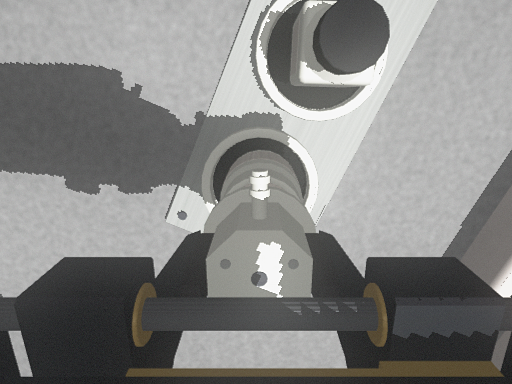

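Emit:
servo_tool:
  rows: "0.1 0.1 -1 0 0 0 0; 0 0 -0.8 0 0 0 0; 0 0 -0.5 0 0 0 0; 0 0 0 0 0 0 0; 0 0 0 0 0 0 0"

```text
time: 25.2
tcp_pos: [0.6333, -0.1193, 0.1714]
tcp_rot: [[-0.39, 0.921, -0.0], [0.921, 0.39, 0.0], [0.0, -0.0, -1.0]]
wrist_force: [0.1, -0.4, 0.1]
opening: 0.499
```

Emit:
servo_tool:
  rows: "0 0 -0.3 0 0 0 0; 0 0 -0.3 0 0 0 0; 0 0 -0.2 0 0 0 0; 0 0 0 0 0 0 0; 0 0 0 0 0 0 0"

```text
time: 25.7
tcp_pos: [0.6333, -0.1194, 0.1637]
tcp_rot: [[-0.39, 0.921, -0.0], [0.921, 0.39, -0.0], [-0.0, -0.0, -1.0]]
wrist_force: [-0.1, -0.3, -0.8]
opening: 0.498
```

Emit:
servo_tool:
  rows: "0 0 -0.1 0 0 0 0; 0 0 0 0 0 0 0; 0 0 -0.1 0 0 0 0; 0 0 0 0 0 0 0; 0 0 0 0 0 0 0"

```text
time: 26.2
tcp_pos: [0.6334, -0.1194, 0.1619]
tcp_rot: [[-0.39, 0.921, 0.0], [0.921, 0.39, -0.0], [-0.0, 0.0, -1.0]]
wrist_force: [0.2, -1.5, 0.3]
opening: 0.497
```

Emit:
servo_tool:
  rows: "0 0 -0.1 0 0 0 0; 0 0 0 0 0 0 0; 0 0 0 0 0 0 0"

```text
time: 26.5
tcp_pos: [0.6334, -0.1194, 0.1619]
tcp_rot: [[-0.39, 0.921, 0.001], [0.921, 0.39, -0.001], [-0.001, 0.0, -1.0]]
wrist_force: [-2.3, -1.4, 7.0]
opening: 0.503
```

The flange touches the rim at TCP z 0.162 m, as predicted (0.1618). I release and withdraw.

Emit:
servo_tool:
  rows: "0 0 0 0 0 0 0.6; 0 0 0 0 0 0 0.8; 0 0 0 0 0 0 1; 0 0 0 0 0 0 1; 0 0 0 0 0 0 1; 0 0 3 0 0 0 1; 0 0 5 0 0 0 1; 0 0 5 0 0 0 1"

```text
time: 27.3
tcp_pos: [0.6327, -0.1193, 0.2915]
tcp_rot: [[-0.39, 0.921, -0.002], [0.921, 0.39, 0.001], [0.001, -0.002, -1.0]]
wrist_force: [0.0, -0.1, 0.6]
opening: 1.0
```

Emit:
servo_tool:
  rows: "-4 0 1 0 0 0 1; -4 -4 0 0 0 0 1; -4 -4 0 0 0 0 1; -4 -4 0 0 0 0 1; 0 -4 0 0 0 0 1; 0 0 0 0 0 0 1; 0 0 0 0 0 0 1"

```text
time: 28.0
tcp_pos: [0.4871, -0.2662, 0.3007]
tcp_rot: [[-0.387, 0.922, 0.001], [0.922, 0.387, 0.0], [0.0, 0.001, -1.0]]
wrist_force: [-0.4, 1.0, -1.0]
opening: 1.001
```

Run:
```python
from h import *
st()
for c in ["scene","top"]:
    p=robot.read_camera(c); save(p,f"pics/{c}4.png")
    for n in ["tall_mid","square_mid","head_mid","jar_mid","wash_mid","holder_mid"]:
      for d in robot.spot_point(p,n)[:3]: print(c,n,round(d["score"],2),np.round(world(p,d["point"]),4))
    for X in [(.633,-.1195,.04+.0515+.008),(.633,-.1195,.048)]: print(np.round(proj(p,X)))
    if c=="scene": cv2.imwrite("pics/scene4c.png",cv2.resize(np.array(p["frame"])[150:290,160:310,::-1],None,fx=4,fy=4,interpolation=cv2.INTER_CUBIC))
```

```text
t 28.0 tcp [ 0.4871 -0.2662  0.3007] op 1.0012066026032123 F [-0.4  1.  -1. ]
[[-0.387, 0.922, 0.001], [0.922, 0.387, 0.0], [0.0, 0.001, -1.0]] [ 0.84  0.68 -0.72  1.77  0.55  0.91  0.28]
scene tall_mid 0.6 [0.6354 0.1065 0.0767]
scene square_mid 0.75 [ 0.6359 -0.0088  0.0529]
scene head_mid 0.6 [ 0.6318 -0.1191  0.1013]
scene jar_mid 0.87 [0.3426 0.1033 0.0373]
scene jar_mid 0.73 [0.3321 0.2105 0.0419]
scene jar_mid 0.57 [ 0.634  -0.1174  0.0439]
scene wash_mid 0.75 [0.3862 0.3672 0.0699]
scene wash_mid 0.52 [ 0.6491  0.4791 -0.0025]
scene holder_mid 0.84 [ 0.3919 -0.37    0.0201]
scene holder_mid 0.39 [ 6.319e-01 -7.600e-03 -5.000e-04]
[193. 198.]
[195. 207.]
top tall_mid 0.59 [0.6381 0.1149 0.0806]
top head_mid 0.79 [ 0.6403 -0.1151  0.0997]
top jar_mid 0.7 [0.3487 0.1128 0.038 ]
top jar_mid 0.49 [0.3373 0.2092 0.0368]
top jar_mid 0.44 [ 0.6362 -0.1224  0.0508]
top wash_mid 0.96 [0.3916 0.3686 0.071 ]
top wash_mid 0.6 [0.6348 0.111  0.0052]
top holder_mid 0.44 [ 0.4001 -0.3696  0.0191]
[296. 158.]
[295. 161.]
```

View pics/scene4c.png

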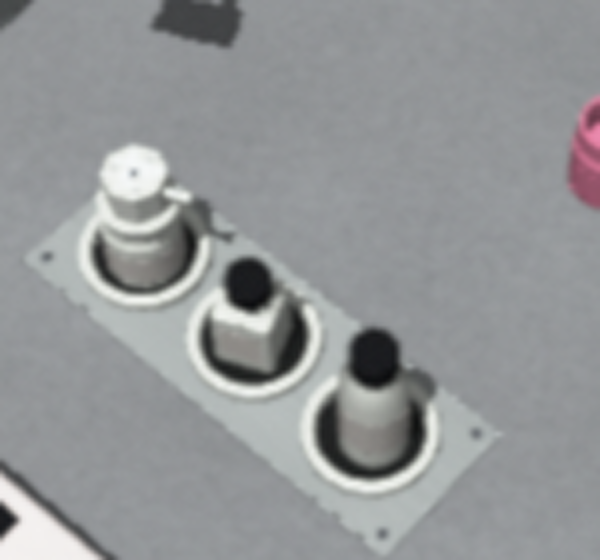

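View pics/top4.png

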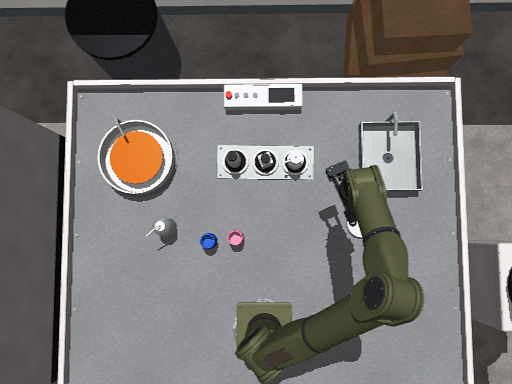

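All vessels stand in their seats, and the head sits level with its flange on the jar's rim, crop (137,205). The arm is clear, so I'm handing in.

```bash
python3 -c "
from h import *
print(robot.sign_off()); st()"
```

```text
the job is handed in; nothing more can be done
None
the job is handed in; nothing more can be done
```

The dosing row is set up and handed in, about 28 s into the 96 s limit. No verdict was reported. The tall bottle is in the seat nearest the bowl, the square bottle in the middle and the white jar in the far seat. The dosing head closes the jar.

**Last checks that agreed:**
- **Vessels:** the final pictures show all three upright, and the scene camera puts each within about 5 mm of its seat's centre.
- **Dosing head:** contact came at tool height 0.162 m, against 0.1618 m predicted for fully down. In the picture it sits level with its flange on the rim.
- **Bystanders:** the wash bottle and specimen holder show where they were at the start, within camera accuracy.
- **Arm:** it is clear of everything.

**Checks that disagreed or failed:**
- **Head position:** the scene camera puts the head about 3 mm from the jar's axis. The top camera says about 8 mm, which is right at the limit. I put that down to the network's error of about 4 mm per point. The wrist camera and the measured release position agreed within 1–2 mm.
- **Square bottle:** the network did not find it in the last top picture. I confirmed it from the scene camera and by eye.

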